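# Tuck a filter cassette under the lip of its base

## Robot

A 7-joint arm with a two-finger parallel gripper is mounted at the origin on a cart in front of the work surface, level with it; the furniture and walls round the work are solid. World frame = base frame: x ahead of the robot, y to its left, z up, the work surface at z = 0. Lengths are in mm, angles in rad, forces in N, time in s.
With the tool pointing down it reaches from about 400 to 925 mm from the base axis. Payload 5.6 kg.
Tool frame: the origin (TCP) lies at the very end of the fingers, on their centre line; the grasp point (between the pads) lies 19 mm behind it; z points along the fingers, y is the line along which they close (so a half turn about z gives the same grasp; the last joint's range is limited). The gripper opens to 85 mm and grips with 20 to 120 N. Pads are 22 mm wide; open, the fingers measure 114 mm over their backs; the gripper's body (76 mm by 85 mm) begins 54 mm behind the grasp point. The pads swing forward as they close: fully open they stand 13 mm farther back than shut.
Start: joints at [1.247, 0.468, -0.012, 1.603, 0.006, 1.071, -0.056], TCP at [180.089, -624.561, 231.29] pointing down, gripper open.
Joint ranges: [-2.53, 2.53], [-0.31, 2.02], [-1.57, 1.55], [0.28, 2.44], [-1.29, 4.43], [0.15, 1.84], [-2.92, 2.92]. Speed limits (rad/s): [2.57, 2.57, 3.14, 3.14, 3.14, 3.14, 3.14].

## Interface

Orientations are given as a unit quaternion [w, x, y, z].
In Python, from workcell import robot gives the robot as it stands. The module is installed in compiled form; this text tells all that it offers.
- The arm moves only by the tool apply_moves, never from a script. Its argument "plan" is a list of rows, each a list of 7 numbers: the shift along the tool's x, y, z normalised to -1 to 1, where 1 is 0.04 m, then the turn, a rotation vector about the tool's x, y, z normalised to -1 to 1, where 1 is 0.15 rad, then the opening in per cent of the stroke, from 0 (shut) to 100 (fully open). A call has 1 to 20 rows; each row shifts and turns the commanded pose from where the row before left it, along the tool's axes as they then stand; what a row does not reach is not made up. A row lasts 1/10 s, in which the tool goes at most 50 mm and 8.59 degrees, less where a joint would pass 70% of its speed; a pose out of reach is approached as far as the arm can. A call with a number of a shift or a turn outside -1 to 1 is refused whole. A call with a gripper value outside its range is refused whole. The fingers move at their own pace and stop on an object; the grip force is fixed at half the most. Time passes only in rows, so rows that do not move let the fingers close. It gives the time, the measured TCP pose, the force, the opening and the grip force at its end, in the units of the state.
- robot.get_obs(): the state, without advancing time (a new reading comes with each control period).
- robot.camera(name): name is "side" or "top"; returns a dict with "color" (400x640x3 uint8, red, green, blue), "fx", "fy", "cx", "cy" (pixels), "R" (3x3) and "t" (3): a world point X has camera coordinates R X + t. Camera axes: x right, y down, z forward; pixel columns grow to the right and rows downward; lengths in mm; the calibration is good to about 2 mm. A picture is of the moment at which its call begins. There is no depth.
- robot.job_done(): hands the job in; it is judged then, once.
The state is a dict: "time_s": time; "joints": joint angles; "qd": joint speeds; "effort": joint torques, N m; "ee_pos": TCP position; "eef_rot": TCP orientation; "wrist_force": force on the tool from outside, world axes, zero at the start; "torque": the same for the moment, N m; "gripper_width": opening from 0.0 (shut) to 1.0 (fully open); "grasp_force": force on a finger pad.
Only numpy, scipy, OpenCV 4.12 (cv2) and the standard library are available. Lean on these libraries where they do the work, as an engineer would, in place of code of your own. Each camera call takes 0.05 s, during which the arm holds its last target. There are 200 camera calls.

## Task

Draw the filter cassette out of its parking dock by the bare end and lay it flat, fin up, on the worktop, letting go of it. Then take it again by its fin, tuck its tongue under the lip of the filter base with the heel held up, and lower the heel behind the sill until the cassette lies flat and fully down in the pocket. Do not shift the cups, the bottles, the vial or the timer that stand about.

Things in the scene. Friction and masses are not known exactly. Their poses are not given: they have to be found in the camera images.
- cassette_center (a point): filter cassette (loose, about 0.15 kg): white plate 100 (x) x 56 (y) x 12 mm; a blue tongue on its +x end makes it 118 mm overall; a blue upright fin (the handle) on top near its -x end (the heel). The point is the centre of the white plate, half-way through its thickness, close to the centre of mass; x points from heel to tongue, z up to the fin side
- cassette_tongue (a point): middle of the tip of the cassette's tongue, at its lower edge: 68 mm along cassette +x from the plate's centre and 6 mm below it; axes as the cassette's. The tongue is 18 mm long, 44 mm wide, 5 mm thick, flush with the plate's underside
- cassette_heel (a point): middle of the heel end of the cassette at its lower edge: 50 mm along cassette -x from the plate's centre and 6 mm below it; axes as the cassette's
- cassette_fin (a point): middle of the cassette's fin: 40 mm long along cassette x, 12 mm thick along y, standing 30 mm above the plate's top; the point is 15 mm above the plate's top and 25 mm along cassette -x from the plate's centre
- seat (a point): grey filter base (fixed): centre of its pocket floor, 14 mm above the worktop; x points to the lip end, z up. The pocket runs from x = -61 to +61 mm and y = -30 to +30 mm at the floor. Cheeks along both sides stand 12 mm above the floor, their top strips leaning outward as a lead-in; 88 mm wide outside
- sill_top (a point): middle of the top of the filter base's sill, the low wall at the pocket's -x end: 66 mm along seat -x, 10 mm above the pocket floor; the sill is 10 mm thick; axes as the seat's
- head_top (a point): middle of the top of the filter base's head, the block behind the lip: 73 mm along seat +x, 30 mm above the pocket floor; the head runs from x = 61 to 85 mm and is 84 mm wide, with a brass nozzle sticking out 18 mm on its +y side; axes as the seat's
- lip_edge (a point): middle of the free edge of the filter base's aluminium lip, on its underside: 49 mm along seat +x and 9.5 mm above the pocket floor; the lip is 7 mm thick, 70 mm wide and overhangs the pocket from x = 49 to 61 mm; axes as the seat's
- dock_mouth (a point): grey parking dock (fixed), an open-fronted box 66 deep, 78 wide, 76 mm tall: middle of the floor edge of its mouth, 24 mm above the worktop; the mouth faces -x of this point; inside 64 wide, 62 deep, 46 mm high. The cassette starts lying on this floor, heel and fin inside; the outer 39 to 44 mm of the white plate and the tongue stick out along -x
- worktop_mark (a point): no object: a point on the worktop plane (z = 0). Unlisted fixed things: bottles beyond x = 0.75, a white mini centrifuge about 0.17 m across centred near (0.50, -0.42), a blue tube rack near (0.41, -0.64), small items nearer than x = 0.27 or right of y = -0.50. The worktop's front edge runs slantwise, from about (0.45, 0.25) by (0.32, 0.0) to (0.20, -0.20)
- cup_red_mid (a point): bystander, loose: white lidded sample cup with a red lid, 66 mm across, 68 mm tall; the point is its centre, 34 mm above its underside
- cup_yellow_mid (a point): bystander, loose: white lidded sample cup with a yellow lid, 66 mm across, 68 mm tall; the point is its centre, 34 mm above its underside
- buffer_bottle_mid (a point): bystander, loose: white bottle with a blue cap, 56 mm across, 110 mm tall; the point is its centre, 55 mm above its underside
- tall_bottle_mid (a point): bystander, loose: tall slim white bottle with a brown cap, 48 mm across, 178 mm tall; the point is its centre, 89 mm above its underside
- timer_box_mid (a point): bystander, loose: flat white timer, 60 x 68 x 20 mm; the point is its centre, 10 mm above its underside
- vial_mid (a point): bystander, loose: small white vial with a red cap, 23 mm across, 54 mm tall; the point is its centre, 27 mm above its underside

How it is judged:
By the outcome, as a careful person would: the job done as asked, in the order asked, and still so for the second after the job is handed in, with the robot touching nothing.
It also fails if it takes over 67 s, if anything falls off the work surface, if the arm or the gripper's body presses on something with over 40 N, if the wrist force passes 120 N, or if a joint passes its speed limit or range.

## Working session

There is one attempt and no reset: what is moved stays moved. The work goes in short steps, Python scripts to look and compute and a tool call to move; the robot and the scene stay as the last step left them, time stands still between calls to the robot, and variables do not carry over. Pictures are saved under pics/ and viewed, at most 12 in all, crops included, and the job is handed in when it is done.

Besides the shell and the picture viewer there is one more tool, called after ">>>" by a JSON object that holds its "fn" and its "kwargs", one argument or row to a line. apply_moves: Moves the arm, as the interface text tells. Scaled input: -1 to 1 covers 0.04 m each way for a shift and 0.15 rad each way for a turn. Its arguments: {"type":"object","properties":{"plan":{"type":"array"}},"required":["plan"]}

```bash
mkdir -p pics && python3 - <<'E'
from workcell import robot
import cv2, numpy as np
for n in ("side","top"):
    c=robot.camera(n); cv2.imwrite(f"pics/{n}0.png",c["color"][:,:,::-1])
    print(n,c["fx"],c["fy"],c["cx"],c["cy"],np.round(c["R"],4).tolist(),np.round(c["t"],1).tolist(),(-c["R"].T@c["t"]).round())
o=robot.get_obs(); print(o)
E
```

```text
side 451.5372385405874 451.5372385405874 319.67627351673093 199.95087027058378 [[0.9828, -0.1842, 0.0145], [-0.1383, -0.7853, -0.6035], [0.1226, 0.5911, -0.7972]] [-535.1, 1.8, 1106.3] [ 391. -751.  891.]
top 465.38354206008245 465.38354206008245 319.1662001959178 195.63120345955258 [[-0.0152, -0.9999, 0.0003], [-0.9945, 0.0151, -0.1037], [0.1037, -0.0018, -0.9946]] [-140.4, 541.3, 1103.4] [ 422. -147. 1154.]
{'time_s': 0.1, 'joints': array([ 1.24698891,  0.46832356, -0.01159521,  1.60352573,  0.0060087 ,
        1.0713833 , -0.05625813]), 'qd': array([ 1.22758073e-03, -1.98827714e-03,  2.71333895e-03, -2.24391732e-03,
       -1.32375835e-03,  6.71718532e-05, -5.16895126e-04]), 'effort': array([ 1.27280040e-03, -5.33521378e+01,  2.19464523e-02, -2.51964051e+01,
        1.15470626e-02,  4.35977927e-03,  2.87199384e-05]), 'ee_pos': array([ 179.92857379, -624.08520753,  230.41362097]), 'eef_rot': array([-7.83660636e-04,  9.90161028e-01,  1.39930322e-01, -1.74634777e-04]), 'wrist_force': array([-0.34859743,  0.00243235,  0.12854552]), 'torque': array([ 0.00797535, -0.01104368,  0.04332805]), 'grasp_force': 0.0, 'gripper_width': 0.9985758680121265}
```

View pics/side0.png

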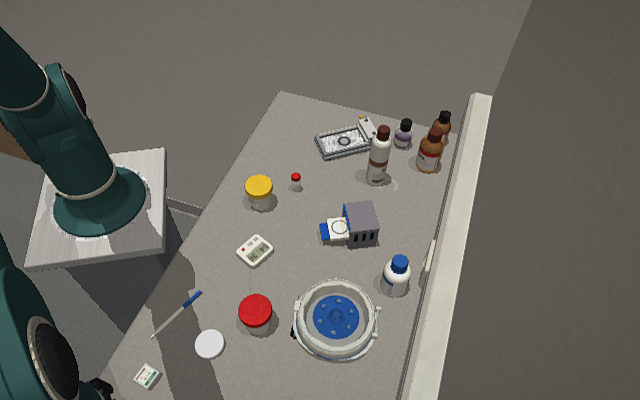

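View pics/top0.png

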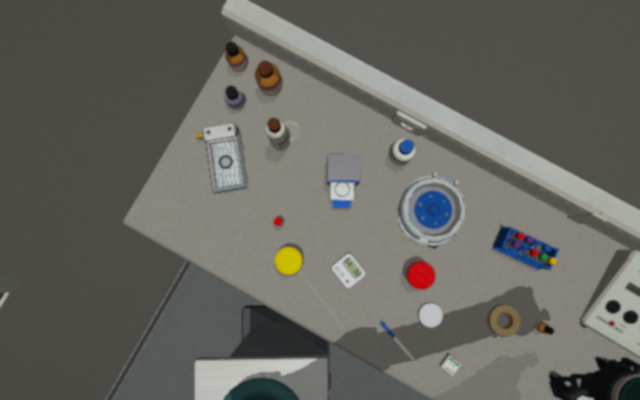

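The views show the dock with the cassette (top ≈(343,180)), the filter base (top ≈(225,160)) and the bystanders. I'll take enlarged crops to measure from.

```bash
python3 - <<'E'
import cv2, numpy as np
t=cv2.imread("pics/top0.png"); s=cv2.imread("pics/side0.png")
def crop(i,x,y,w,h,k):
    o=cv2.resize(i[y:y+h,x:x+w],None,fx=k,fy=k,interpolation=cv2.INTER_CUBIC)
    for u in range(0,w,10): cv2.putText(o,str(x+u),(u*k,8),0,.3,(0,255,255)); cv2.line(o,(u*k,0),(u*k,h*k),(0,255,255) if (u%50==0) else (90,160,90),1) if u%20==0 else 0
    for v in range(0,h,10): cv2.putText(o,str(y+v),(0,v*k+4),0,.3,(0,255,255)); cv2.line(o,(0,v*k),(w*k,v*k),(90,160,90),1) if v%20==0 else 0
    return o
a=np.hstack([crop(t,190,115,65,85,6),crop(t,320,145,60,85,6)[:, :360]]) 
cv2.imwrite("pics/t1.png",a)
b=np.hstack([crop(s,310,110,70,80,5),crop(s,315,190,75,80,5)])
cv2.imwrite("pics/s1.png",b); print(a.shape,b.shape)
E
```

```text
(510, 750, 3) (400, 725, 3)
```

View pics/t1.png

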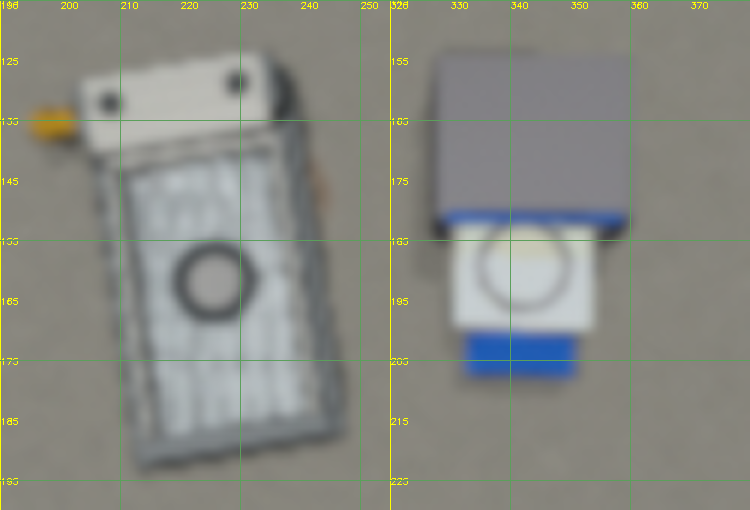

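View pics/s1.png

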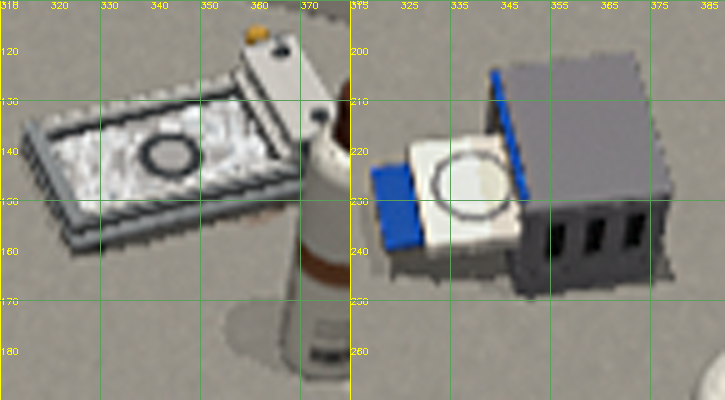

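Base in the top view: head top centre ≈(219,132), pocket ring ≈(225.5,161.5). Cassette: tongue tip edge from (332.1,207.4) to (350.8,207.4), plate front edge at row ≈199.6, dock roof 328–360 × 153–180.

```bash
cat > h.py <<'E'
import numpy as np, cv2
from workcell import robot
from scipy.spatial.transform import Rotation as Rn
CAM={}
def cam(n):
    c=robot.camera(n); return c
def ray(c,u,v,z):
    d=c["R"].T@np.array([(u-c["cx"])/c["fx"],(v-c["cy"])/c["fy"],1]); o=-c["R"].T@c["t"]
    return o+d*(z-o[2])/d[2]
def proj(c,P):
    q=np.atleast_2d(P)@c["R"].T+c["t"]; return np.c_[c["fx"]*q[:,0]/q[:,2]+c["cx"],c["fy"]*q[:,1]/q[:,2]+c["cy"]]
E
python3 - <<'E'
from h import *
t=cam("top"); s=cam("side")
L=lambda X,Y:(190+X/6-.4,115+Y/6-.4)
Rr=lambda X,Y:(320+(X-390)/6-.4,145+Y/6-.4)
S1=lambda X,Y:(310+X/5-.4,110+Y/5-.4)
S2=lambda X,Y:(315+(X-350)/5-.4,190+Y/5-.4)
def p(n,c,uv,z): print(n,ray(c,*uv,z).round(1)[:2])
for q in [(80,82),(265,52),(275,125),(90,155)]: p("head",t,L(*q),44)
p("ring",t,L(215,282),14)
for q in [(137,470),(345,432)]: p("sill outer bottom z0",t,L(*q),0)
for q in [(440,215),(632,215),(440,52),(632,52)]: p("dock",t,Rr(*q),76)
for q in [(455,330),(592,330)]: p("plate",t,Rr(*q),36)
for q in [(465,377),(577,377)]: p("tip",t,Rr(*q),29)
p("ring s",s,S1(170,156),14)
for q in [(242,68),(290,40),(335,118),(290,142)]: p("head s",s,S1(*q),44)
for q in [(372,168),(388,248)]: p("tip s",s,S2(*q),29)
for q in [(412,140),(425,245)]: p("plate s",s,S2(*q),36)
for q in [(495,68),(632,55),(525,205),(672,192)]: p("dock s",s,S2(*q),76)
for n,u,v,z in [("yel",289,261,68),("red",421,275,68),("vial",279,222,54),("timer",349,270,20),("buf",406,146,110),("tall",275,125,178)]: p(n,t,(u,v),z)
for n,u,v,z in [("yel",259,184,68),("red",255,309,68),("vial",296,177,54),("timer",255,251,20),("buf",400,262,110),("tall",383,131,178)]: p(n+" s",s,(u,v),z)
E
```

```text
head [706.6 131.8]
head [717.9  56.8]
head [687.6  52.6]
head [676.4 127.4]
ring [629.   82.6]
sill outer bottom z0 [552.8 117.4]
sill outer bottom z0 [567.4  30.9]
dock [ 569.5 -169.5]
dock [ 568.4 -244.3]
dock [ 633.9 -170.6]
dock [ 632.8 -245.8]
plate [ 528.2 -175.6]
plate [ 527.4 -230.7]
tip [ 509.8 -179.5]
tip [ 509.1 -224.7]
ring s [626.1  85.1]
head s [670.8 114.6]
head s [701.9 131.7]
head s [710.6  69. ]
head s [682.6  55.8]
tip s [ 509.1 -177.9]
tip s [ 508.2 -221.8]
plate s [ 529.2 -170.5]
plate s [ 523.8 -227.5]
dock s [ 567.2 -165.4]
dock s [ 630. -169.]
dock s [ 564.1 -239.6]
dock s [ 628.4 -244.2]
yel [384.1 -76.5]
red [ 347.5 -380.4]
vial [475.2 -52.8]
timer [ 358.8 -217.7]
buf [ 641.3 -348.1]
tall [677.  -56.1]
yel s [385.7 -70.3]
red s [ 345.6 -378.6]
vial s [475.7 -52.4]
timer s [ 356.6 -220.4]
buf s [ 638.2 -350.4]
tall s [675.9 -56.4]
```

Positions from the two cameras agree within a few mm:

| Item | Position | Yaw |
|---|---|---|
| Seat | ≈(628, 83) | ≈9° |
| Cassette tip | ≈(509, -201), plate edge x≈527 | pointing -x |

Next I go above the bare end.

>>> {"fn": "apply_moves", "kwargs": {
  "plan": [
    [0, 0, 0, 0, 0, 0.66, 100],
    [0, 0, 0, 0, 0, 0.66, 100],
    [0, 0, 0, 0, 0, 0.66, 100],
    [0.55, -0.67, 0, 0, 0, 0, 100],
    [0.55, -0.67, 0, 0, 0, 0, 100],
    [0.55, -0.67, 0, 0, 0, 0, 100],
    [0.55, -0.67, 0, 0, 0, 0, 100],
    [0.55, -0.67, 0, 0, 0, 0, 100],
    [0.55, -0.67, 0, 0, 0, 0, 100],
    [0.55, -0.67, 0, 0, 0, 0, 100],
    [0.55, -0.67, 0, 0, 0, 0, 100],
    [0.55, -0.67, 0, 0, 0, 0, 100],
    [0.55, -0.67, 0, 0, 0, 0, 100],
    [0.55, -0.67, 0, 0, 0, 0, 100],
    [0.55, -0.67, 0, 0, 0, 0, 100],
    [0.55, -0.67, 0, 0, 0, 0, 100],
    [0.55, -0.67, 0, 0, 0, 0, 100],
    [0.55, -0.67, 0, 0, 0, 0, 100],
    [0.55, -0.67, 0, 0, 0, 0, 100],
    [0, 0, 0, 0, 0, 0, 100]
  ]
}}

```text
time_s: 2.2
ee_pos: [542.0, -195.9, 231.2]
eef_rot: [-0.001, 1.0, -0.004, 0.001]
wrist_force: [0.5, -0.2, 0.8]
gripper_width: 1.002
grasp_force: 0.0
```

```bash
cat >> h.py <<'E'
def pose():
    o=robot.get_obs(); w,x,y,z=o["eef_rot"]; return o["ee_pos"],Rn.from_quat([x,y,z,w]),o
def tgt(yaw,pitch=0):
    "tool y at cassette -y or +y: yaw = heading of tool x; pitch = tool-x end down (deg), tool z down"
    return Rn.from_euler("z",yaw,degrees=True)*Rn.from_euler("y",pitch,degrees=True)*Rn.from_euler("x",180,degrees=True)
def units(p,yaw,pitch=0):
    p0,R0,o=pose(); Rt=tgt(yaw,pitch)
    print("t",o["time_s"].__round__(2),"pos",p0.round(1),"x",R0.as_matrix()[:,0].round(3),"z",R0.as_matrix()[:,2].round(3),"w",round(o["gripper_width"],3),"gf",round(o["grasp_force"],1),"F",o["wrist_force"].round(1))
    print("turn units",((R0.inv()*Rt).as_rotvec()/.15).round(2),"shift units in final frame",(Rt.inv().apply(np.array(p)-p0)/40).round(2))
E
python3 -c "
from h import *
units([541,-202,13],-1)"
```

```text
t 2.2 pos [ 542.  -195.9  231.2] x [ 1.    -0.008  0.002] z [ 0.002  0.003 -1.   ] w 1.002 gf 0.0 F [ 0.5 -0.2  0.8]
turn units [-0.02 -0.01  0.06] shift units in final frame [-0.02  0.15  5.45]
```

>>> {"fn": "apply_moves", "kwargs": {
  "plan": [
    [0, 0.15, 0.4, 0, 0, 0, 100],
    [0, 0, 0.5, 0, 0, 0, 100],
    [0, 0, 0.5, 0, 0, 0, 100],
    [0, 0, 0.5, 0, 0, 0, 100],
    [0, 0, 0.5, 0, 0, 0, 100],
    [0, 0, 0.5, 0, 0, 0, 100],
    [0, 0, 0.5, 0, 0, 0, 100],
    [0, 0, 0.5, 0, 0, 0, 100],
    [0, 0, 0.5, 0, 0, 0, 100],
    [0, 0, 0.4, 0, 0, 0, 100],
    [0, 0, 0.3, 0, 0, 0, 100],
    [0, 0, 0.2, 0, 0, 0, 100],
    [0, 0, 0.13, 0, 0, 0, 100],
    [0, 0, 0, 0, 0, 0, 100]
  ]
}}

```text
time_s: 3.6
ee_pos: [538.8, -207.5, 13.7]
eef_rot: [-0.0, 1.0, -0.008, -0.0]
wrist_force: [-0.3, 0.3, 0.8]
gripper_width: 1.0
grasp_force: 0.0
```

```bash
python3 -c "
from h import *
units([541,-202,14],-0.5)
a=cam('top')['color'];b=cam('side')['color']
f=lambda i,x,y:cv2.resize(i[y:y+110,x:x+100],None,fx=4,fy=4,interpolation=cv2.INTER_CUBIC)
cv2.imwrite('pics/g1.png',np.hstack([f(a,290,130),f(b,300,180)])[:,:,::-1])"
```

```text
t 3.6 pos [ 538.8 -207.5   13.7] x [ 1.    -0.016 -0.001] z [-0.001  0.    -1.   ] w 1.0 gf 0.0 F [-0.3  0.3  0.8]
turn units [-0.    0.   -0.05] shift units in final frame [ 0.05 -0.14 -0.01]
```

View pics/g1.png

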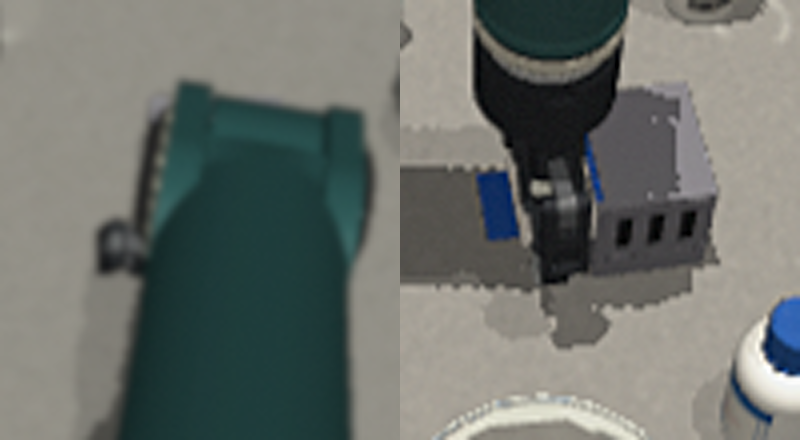

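The fingers straddle the plate just in front of the dock mouth (side crop ≈(560,220)). I centre in y and close.

>>> {"fn": "apply_moves", "kwargs": {
  "plan": [
    [0.04, -0.14, 0, 0, 0, 0, 100],
    [0, 0, 0, 0, 0, 0, 100],
    [0, 0, 0, 0, 0, 0, 60],
    [0, 0, 0, 0, 0, 0, 40],
    [0, 0, 0, 0, 0, 0, 30],
    [0, 0, 0, 0, 0, 0, 30],
    [0, 0, 0, 0, 0, 0, 30],
    [0, 0, 0, 0, 0, 0, 30]
  ]
}}

```text
time_s: 4.5
ee_pos: [540.7, -202.1, 14.5]
eef_rot: [0.0, 1.0, -0.008, 0.0]
wrist_force: [-2.4, 0.8, 6.2]
gripper_width: 0.641
grasp_force: 64.0
```

```bash
python3 -c "
from h import *
units([541,-202,14],-1)"
```

```text
t 4.5 pos [ 540.7 -202.1   14.5] x [ 1.    -0.016  0.   ] z [ 0. -0. -1.] w 0.641 gf 64.0 F [-2.4  0.8  6.2]
turn units [ 0.   -0.    0.01] shift units in final frame [ 0.01 -0.    0.01]
```

Gripped. I lift 1 mm and draw it straight out 90 mm.

>>> {"fn": "apply_moves", "kwargs": {
  "plan": [
    [0, 0, -0.03, 0, 0, 0, 30],
    [-0.2, 0, 0, 0, 0, 0, 30],
    [-0.35, 0, 0, 0, 0, 0, 30],
    [-0.35, 0, 0, 0, 0, 0, 30],
    [-0.35, 0, 0, 0, 0, 0, 30],
    [-0.35, 0, 0, 0, 0, 0, 30],
    [-0.35, 0, 0, 0, 0, 0, 30],
    [-0.3, 0, 0, 0, 0, 0, 30],
    [0, 0, 0, 0, 0, 0, 30],
    [0, 0, 0, 0, 0, 0, 30]
  ]
}}

```text
time_s: 5.5
ee_pos: [450.9, -200.7, 15.3]
eef_rot: [0.0, 1.0, -0.008, 0.0]
wrist_force: [-0.3, -0.4, -1.7]
gripper_width: 0.64
grasp_force: 63.4
```

```bash
python3 -c "
from h import *
units([451,-202,15.5],-1)
a=cam('top')['color'];b=cam('side')['color']
f=lambda i,x,y:cv2.resize(i[y:y+110,x:x+100],None,fx=4,fy=4,interpolation=cv2.INTER_CUBIC)
cv2.imwrite('pics/g2.png',np.hstack([f(b,270,160),f(a,290,140)])[:,:,::-1])"
```

```text
t 5.5 pos [ 450.9 -200.7   15.3] x [ 1.    -0.017  0.001] z [ 0.001 -0.    -1.   ] w 0.64 gf 63.4 F [-0.3 -0.4 -1.7]
turn units [ 0.   -0.    0.01] shift units in final frame [ 0.    0.03 -0.  ]
```

View pics/g2.png

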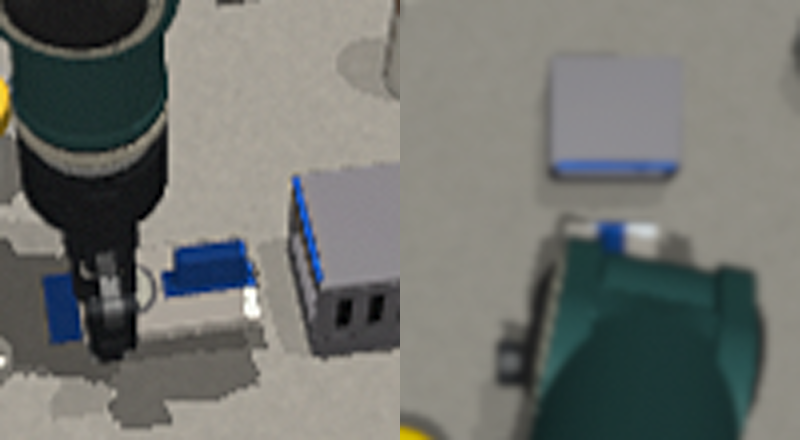

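The cassette is out and level, fin visible at about (210,265) in the side crop, heel clear of the dock. Lowering carefully.

>>> {"fn": "apply_moves", "kwargs": {
  "plan": [
    [0, 0, 0.15, 0, 0, 0, 30],
    [0, 0, 0.15, 0, 0, 0, 30],
    [0, 0, 0.1, 0, 0, 0, 30],
    [0, 0, 0.05, 0, 0, 0, 30],
    [0, 0, 0, 0, 0, 0, 30],
    [0, 0, 0, 0, 0, 0, 30]
  ]
}}

```text
time_s: 6.2
ee_pos: [450.6, -200.5, -2.8]
eef_rot: [-0.0, 1.0, -0.008, -0.0]
wrist_force: [-0.4, 0.1, -1.2]
gripper_width: 0.643
grasp_force: 63.4
```

>>> {"fn": "apply_moves", "kwargs": {
  "plan": [
    [0, 0, 0.04, 0, 0, 0, 30],
    [0, 0, 0, 0, 0, 0, 30],
    [0, 0, 0, 0, 0, 0, 30]
  ]
}}

```text
time_s: 6.5
ee_pos: [450.9, -200.6, -3.7]
eef_rot: [0.0, 1.0, -0.008, 0.0]
wrist_force: [-0.5, 1.8, 5.8]
gripper_width: 0.639
grasp_force: 67.2
```

>>> {"fn": "apply_moves", "kwargs": {
  "plan": [
    [0, 0, 0.04, 0, 0, 0, 30],
    [0, 0, 0, 0, 0, 0, 30],
    [0, 0, 0, 0, 0, 0, 30]
  ]
}}

```text
time_s: 6.8
ee_pos: [450.9, -200.6, -3.8]
eef_rot: [0.0, 1.0, -0.008, 0.0]
wrist_force: [-5.4, 2.4, 24.4]
gripper_width: 0.64
grasp_force: 77.2
```

Fingertips touch the worktop with the plate a few mm up. I tip the heel down to touch, then open.

>>> {"fn": "apply_moves", "kwargs": {
  "plan": [
    [0, 0, -0.06, 0, -0.2, 0, 30],
    [0, 0, 0, 0, -0.2, 0, 30],
    [0, 0, 0, 0, 0, 0, 30],
    [0, 0, 0, 0, 0, 0, 30]
  ]
}}

```text
time_s: 7.2
ee_pos: [451.7, -200.6, -3.3]
eef_rot: [-0.0, 1.0, -0.008, -0.029]
wrist_force: [2.5, 0.2, 0.3]
gripper_width: 0.634
grasp_force: 64.6
```

>>> {"fn": "apply_moves", "kwargs": {
  "plan": [
    [0, 0, 0, 0, 0, 0, 66],
    [0, 0, 0, 0, 0, 0, 70],
    [0, 0, 0, 0, 0, 0, 75],
    [0, 0, 0, 0, 0, 0, 85],
    [0, 0, 0, 0, 0, 0, 85],
    [0, 0, -0.2, 0, 0.4, 0, 85],
    [0, 0, -0.5, 0, 0, 0, 85],
    [0, 0, -0.5, 0, 0, 0, 85],
    [0, 0, -0.8, 0, 0, 0, 85],
    [0, 0, -0.8, 0, 0, 0, 85],
    [0, 0, -0.4, 0, 0, 0, 60],
    [0, 0, 0, 0, 0, 0, 60]
  ]
}}

```text
time_s: 8.4
ee_pos: [452.7, -201.2, 126.8]
eef_rot: [0.001, 1.0, -0.008, 0.002]
wrist_force: [-0.4, -0.4, 0.4]
gripper_width: 0.598
grasp_force: 0.0
```

```bash
python3 -c "
from h import *
b=cam('side'); i=b['color'].copy()
# predicted fin & plate outline
def box(c,x0,x1,y0,y1,z): return proj(c,[[c0[0]+dx*np.cos(th)-dy*np.sin(th),c0[1]+dx*np.sin(th)+dy*np.cos(th),z] for dx,dy in [(x0,y0),(x1,y0),(x1,y1),(x0,y1)]])
c0=(487.5,-202);th=np.pi-.0165;k=8;x,y=310,190
o=cv2.resize(i[y:y+65,x:x+90],None,fx=k,fy=k,interpolation=cv2.INTER_CUBIC)
for P in (box(b,-50,50,-28,28,12),box(b,-45,-5,-6,6,42),box(b,50,68,-22,22,5)): cv2.polylines(o,[np.int32((P-[x,y]+.5)*k)],True,(255,0,0) ,1)
cv2.imwrite('pics/g3.png',o[:,:,::-1])"
```

```text
(no output)
```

View pics/g3.png

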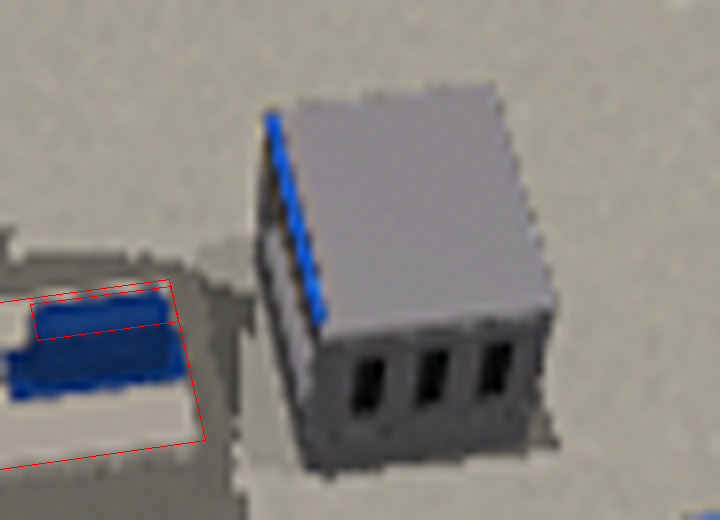

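The cassette lies flat within about 2 mm of the prediction, fin at ≈(511,-202). Next I go above the fin, down, and grip.

>>> {"fn": "apply_moves", "kwargs": {
  "plan": [
    [0.3, 0, 0, 0, 0, 0, 45],
    [0.5, 0, 0, 0, 0, 0, 45],
    [0.5, 0.02, 0, 0, 0, 0, 45],
    [0.17, 0, 0.1, 0, 0, 0, 45],
    [0, 0, 0.4, 0, 0, 0, 45],
    [0, 0, 0.5, 0, 0, 0, 45],
    [0, 0, 0.5, 0, 0, 0, 45],
    [0, 0, 0, 0, 0, 0, 45],
    [0, 0, 0, 0, 0, 0, 45]
  ]
}}

```text
time_s: 9.35
ee_pos: [509.3, -201.9, 63.6]
eef_rot: [-0.0, 1.0, -0.008, -0.001]
wrist_force: [-0.3, -0.8, 0.3]
gripper_width: 0.449
grasp_force: 0.0
```

```bash
python3 -c "
from h import *
units([511,-202,15],-1)"
```

```text
t 9.35 pos [ 509.3 -201.9   63.6] x [ 1.    -0.016 -0.002] z [-0.002  0.001 -1.   ] w 0.449 gf 0.0 F [-0.3 -0.8  0.3]
turn units [-0.01  0.01  0.01] shift units in final frame [0.04 0.   1.21]
```

>>> {"fn": "apply_moves", "kwargs": {
  "plan": [
    [0.04, 0, 0.3, 0, 0, 0, 45],
    [0, 0, 0.3, 0, 0, 0, 45],
    [0, 0, 0.3, 0, 0, 0, 45],
    [0, 0, 0.2, 0, 0, 0, 45],
    [0, 0, 0.1, 0, 0, 0, 45],
    [0, 0, 0, 0, 0, 0, 45],
    [0, 0, 0, 0, 0, 0, 30],
    [0, 0, 0, 0, 0, 0, 20],
    [0, 0, 0, 0, 0, 0, 0],
    [0, 0, 0, 0, 0, 0, 0],
    [0, 0, 0, 0, 0, 0, 0],
    [0, 0, 0, 0, 0, 0, 0]
  ]
}}

```text
time_s: 10.55
ee_pos: [512.0, -202.4, 17.1]
eef_rot: [0.0, 1.0, -0.008, 0.001]
wrist_force: [-1.0, 0.6, 5.8]
gripper_width: 0.13
grasp_force: 59.2
```

Fin gripped (11 mm). Lift and turn counter-clockwise.

>>> {"fn": "apply_moves", "kwargs": {
  "plan": [
    [0, 0, -0.3, 0, 0, 0, 0],
    [0, 0, -0.6, 0, 0, 0, 0],
    [0, 0, -0.8, 0, 0, 0, 0],
    [0, 0, -0.8, 0, 0, 0, 0],
    [0, 0, -0.3, 0, 0, -0.3, 0],
    [0, 0, 0, 0, 0, -0.8, 0],
    [0, 0, 0, 0, 0, -0.8, 0],
    [0, 0, 0, 0, 0, -0.9, 0],
    [0, 0, 0, 0, 0, -0.9, 0],
    [0, 0, 0, 0, 0, -0.9, 0],
    [0, 0, 0, 0, 0, -0.9, 0],
    [0, 0, 0, 0, 0, -0.9, 0],
    [0, 0, 0, 0, 0, -0.9, 0],
    [0, 0, 0, 0, 0, -0.9, 0],
    [0, 0, 0, 0, 0, -0.9, 0],
    [0, 0, 0, 0, 0, -0.9, 0],
    [0, 0, 0, 0, 0, -0.9, 0],
    [0, 0, 0, 0, 0, -0.9, 0],
    [0, 0, 0, 0, 0, -0.9, 0],
    [0, 0, 0, 0, 0, -0.9, 0]
  ]
}}

```text
time_s: 12.55
ee_pos: [510.9, -202.5, 128.6]
eef_rot: [-0.0, 0.528, 0.849, -0.0]
wrist_force: [0.2, -0.9, -1.6]
gripper_width: 0.127
grasp_force: 58.4
```

>>> {"fn": "apply_moves", "kwargs": {
  "plan": [
    [0, 0, 0, 0, 0, -0.9, 0],
    [0, 0, 0, 0, 0, -0.9, 0],
    [0, 0, 0, 0, 0, -0.9, 0],
    [0, 0, 0, 0, 0, -0.9, 0],
    [0, 0, 0, 0, 0, -0.9, 0],
    [0, 0, 0, 0, 0, -0.9, 0],
    [0, 0, 0, 0, 0, -0.9, 0],
    [0, 0, 0, 0, 0, -0.9, 0],
    [0, 0, 0, 0, 0, -0.9, 0],
    [0, 0, 0, 0, 0, -0.4, 0],
    [0, 0, 0, 0, 0, 0, 0],
    [0, 0, 0, 0, 0, 0, 0]
  ]
}}

```text
time_s: 13.75
ee_pos: [511.1, -202.6, 128.5]
eef_rot: [-0.0, -0.078, 0.997, -0.0]
wrist_force: [0.6, -0.0, -1.3]
gripper_width: 0.127
grasp_force: 58.4
```

```bash
python3 -c "
from h import *
units([520,72,140],189)"
```

```text
t 13.75 pos [ 511.1 -202.6  128.5] x [-0.988 -0.155  0.001] z [-0.001 -0.    -1.   ] w 0.127 gf 58.4 F [ 0.6 -0.  -1.3]
turn units [-0.   -0.   -0.01] shift units in final frame [-1.29  6.75 -0.29]
```

>>> {"fn": "apply_moves", "kwargs": {
  "plan": [
    [-0.05, 0.3, -0.02, 0, 0, 0, 0],
    [-0.1, 0.5, -0.02, 0, 0, 0, 0],
    [-0.1, 0.6, -0.02, 0, 0, 0, 0],
    [-0.1, 0.6, -0.02, 0, 0, 0, 0],
    [-0.1, 0.6, -0.02, 0, 0, 0, 0],
    [-0.1, 0.6, -0.02, 0, 0, 0, 0],
    [-0.1, 0.6, -0.02, 0, 0, 0, 0],
    [-0.1, 0.6, -0.02, 0, 0, 0, 0],
    [-0.1, 0.6, -0.02, 0, 0, 0, 0],
    [-0.1, 0.6, -0.02, 0, 0, 0, 0],
    [-0.1, 0.6, -0.02, 0, 0, 0, 0],
    [-0.1, 0.4, 0, 0, 0, 0, 0],
    [-0.1, 0.15, 0, 0, 0, 0, 0],
    [0, 0, 0, 0, 0, 0, 0],
    [0, 0, 0, 0, 0, 0, 0]
  ]
}}

```text
time_s: 15.25
ee_pos: [518.5, 71.5, 137.1]
eef_rot: [-0.0, -0.078, 0.997, -0.0]
wrist_force: [0.6, -0.2, -1.4]
gripper_width: 0.131
grasp_force: 58.5
```

```bash
cat >> h.py <<'E'
def outline(c,c0,yaw,rects,z0=0):
    T=np.radians(yaw); M=np.array([[np.cos(T),-np.sin(T)],[np.sin(T),np.cos(T)]])
    return [proj(c,[[*(M@[a,b]+c0),z0+z] for a,b in [(x0,y0),(x1,y0),(x1,y1),(x0,y1)]]) for x0,x1,y0,y1,z in rects]
SEAT=[(61,85,-42,42,44),(-71,-61,-44,44,24),(-61,61,-30,30,14),(49,61,-35,35,30.5),(-71,85,-44,44,0)]
CAS=[(-50,50,-28,28,12),(-45,-5,-6,6,42),(50,68,-22,22,5)]
def show(i,outs,x,y,w,h,k,cols):
    o=cv2.resize(i[y:y+h,x:x+w],None,fx=k,fy=k,interpolation=cv2.INTER_CUBIC)
    for P,q in zip(outs,cols): cv2.polylines(o,[np.int32((P-[x,y]+.5)*k)],True,q,1)
    return o
E
python3 -c "
from h import *
units([520,72,140],189)
p,R,o=pose(); s=cam('side')
Y=9; f=25*np.array([np.cos(np.radians(Y)),np.sin(np.radians(Y))])
zb=p[2]-17
b=show(s['color'],outline(s,np.array([628.5,83.5]),9,SEAT)+outline(s,p[:2]+f,9,CAS,zb),280,70,100,120,5,[(255,0,0)]*5+[(0,255,0)]*3)
t=cv2.imread('pics/top0.png')[:,:,::-1].copy(); c=cam('top')
a=show(t,outline(c,np.array([628.5,83.5]),9,SEAT),190,110,60,100,5,[(255,0,0)]*5)
o=np.zeros((600,800,3),np.uint8); o[:b.shape[0],:500]=b; o[:500,500:]=a
cv2.imwrite('pics/g4.png',o[:,:,::-1])"
```

```text
t 15.25 pos [518.5  71.5 137.1] x [-0.988 -0.156  0.001] z [-0.    -0.001 -1.   ] w 0.131 gf 58.5 F [ 0.6 -0.2 -1.4]
turn units [-0.01 -0.   -0.  ] shift units in final frame [-0.04  0.01 -0.07]
```

View pics/g4.png

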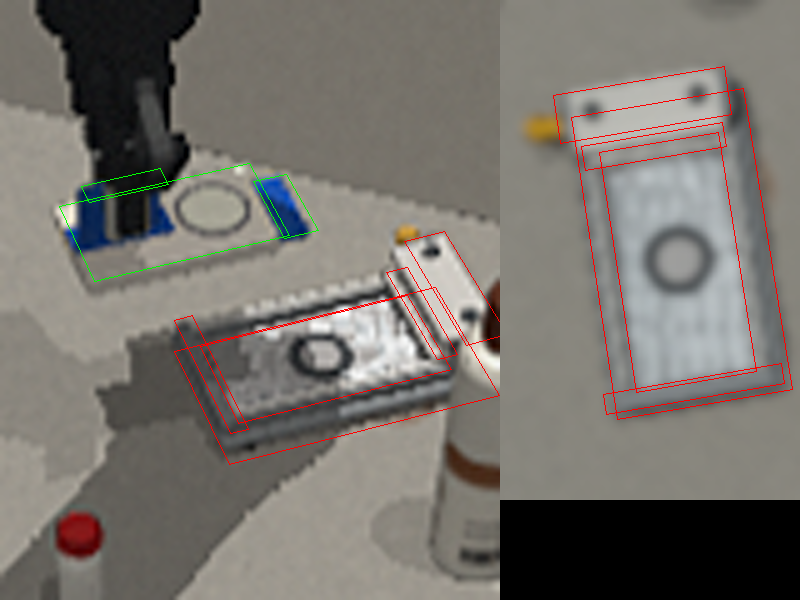

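The cassette hangs level and matches the prediction (green). The seat outline (red) fits roughly, so I refine it numerically on the clean first pictures.

```bash
cat > fit.py <<'E'
from h import *
from scipy.ndimage import map_coordinates
from scipy.optimize import differential_evolution as DE
T=[((85,-42,44),(85,42,44)),((85,42,44),(61,42,44)),((85,-42,44),(61,-42,44)),((-71,-44,0),(-71,44,0)),((-61,-30,24),(-61,30,24)),((49,-35,30.5),(49,35,30.5)),((-71,44,0),(55,44,0)),((-61,30,14),(45,30,14)),((-61,-30,14),(45,-30,14)),((61,-42,44),(61,42,44))]
S=[((85,42,44),(61,42,44)),((61,-30,44),(61,42,44)),((-71,-44,0),(-71,44,0)),((-71,-44,0),(20,-44,0)),((-71,-44,24),(-71,44,24)),((-61,-30,24),(-61,30,24)),((49,-20,30.5),(49,35,30.5)),((-61,-30,14),(30,-30,14))]
imgs={n:cv2.GaussianBlur(cv2.imread(f"pics/{n}0.png").astype(float),(0,0),.8) for n in ("top","side")}
def cost(p,n,c,E):
    th=np.radians(p[2]);M=np.array([[np.cos(th),-np.sin(th)],[np.sin(th),np.cos(th)]]);s=0;im=imgs[n]
    for a,b in E:
        w=np.linspace(.04,.96,30)[:,None];P=np.array(a)*(1-w)+np.array(b)*w
        P=np.c_[P[:,:2]@M.T+p[:2],P[:,2]];q=proj(c,P);d=q[-1]-q[0];L=np.hypot(*d);nn=np.array([-d[1],d[0]])/L
        g=lambda k:np.array([map_coordinates(im[:,:,h],[(q+k*nn)[:,1],(q+k*nn)[:,0]],order=1) for h in range(3)])
        s+=L**.5*np.linalg.norm((g(.7)-g(-.7)).mean(1))
    return -s
if __name__=="__main__":
    C={n:cam(n) for n in("top","side")}
    B=[(615,642),(70,97),(4,14)]
    for f,nm in [(lambda p:cost(p,"top",C["top"],T),"top"),(lambda p:cost(p,"side",C["side"],S),"side"),(lambda p:cost(p,"top",C["top"],T)+cost(p,"side",C["side"],S),"both")]:
        r=DE(f,B,seed=1,maxiter=60,popsize=15); print(nm,r.x.round(1),round(r.fun))
E
python3 fit.py
```

```text
top [626.4  80.1   7. ] -1208
side [619.3  84.3   6.6] -1965
both [626.2  86.1   8.1] -2881
```

```bash
python3 - <<'E'
from h import *
C={n:cam(n) for n in("top","side")}
for n,(x,y,w,h),bx in [("top",(214,150,24,24),14),("side",(332,132,24,20),14)]:
    g=cv2.imread(f"pics/{n}0.png",0)[y:y+h,x:x+w].astype(float)
    cx,cy={"top":(225.5,161.5),"side":(343.6,140.8)}[n]
    for _ in range(10):   # weighted dark centroid within radius window
        yy,xx=np.mgrid[y:y+h,x:x+w]; m=(np.hypot(xx-cx,(yy-cy)*(1 if n=="top" else 1.35))<9.5)
        W=np.clip(150-g,0,None)*m; cx,cy=(W*xx).sum()/W.sum(),(W*yy).sum()/W.sum()
    print(n,round(cx,2),round(cy,2),ray(C[n],cx,cy,14).round(1))
big=cv2.resize(cv2.imread("pics/top0.png",0),None,fx=4,fy=4,interpolation=cv2.INTER_CUBIC)
for n in C:
    big=cv2.resize(cv2.imread(f"pics/{n}0.png",0),None,fx=4,fy=4,interpolation=cv2.INTER_CUBIC)
    x0,y0,x1,y1=(190,110,255,205) if n=="top" else (300,100,385,170)
    for l in cv2.createLineSegmentDetector().detect(big)[0][:,0]/4:
        if x0<l[0]<x1 and y0<l[1]<y1 and x0<l[2]<x1 and np.hypot(*(l[2:]-l[:2]))>14:
            a,b=ray(C[n],*l[:2],14),ray(C[n],*l[2:],14); an=np.degrees(np.arctan2(*(b-a)[1::-1]))
            print(n,l.round(1),a[:2].round(),b[:2].round(),"yaw",round((an+45)%90-45,1),"len",round(np.linalg.norm(b-a)))
E
```

```text
top 225.18 161.56 [629.1  83.2  14. ]
side 343.67 140.85 [626.2  84.9  14. ]
top [213.  152.4 215.9 175.7] [653. 114.] [594. 106.] yaw 7.5 len 59
top [221.5 125.2 204.3 128. ] [721.  93.] [715. 136.] yaw 8.6 len 44
side [357.  125.5 366.2 141.5] [676. 137.] [686.  72.] yaw 8.8 len 66
side [358.2 119.6 368.6 137.9] [685. 160.] [696.  84.] yaw 8.3 len 76
side [319.  136.3 357.2 127.2] [564. 113.] [675. 130.] yaw 8.7 len 112
side [365.9 136.5 357.  121.6] [690.  91.] [679. 152.] yaw 9.4 len 62
side [376.5 130.5 368.5 117.1] [725. 108.] [716. 164.] yaw 8.6 len 57
side [353.9 149.7 337.8 153.5] [646.  48.] [601.  42.] yaw 7.7 len 46
side [315.5 136.4 324.5 155. ] [554. 115.] [565.  43.] yaw 8.6 len 73
side [324.2 159.3 370.8 147.6] [562.  28.] [693.  48.] yaw 8.8 len 132
```

Seat set at (627.6, 84.1), yaw 8.6°. I work out the pitched approach pose.

```bash
cat >> h.py <<'E'
SE=np.array([627.6,84.1]); SY=8.6
def seatxy(p): T=np.radians(SY); d=np.array(p[:2])-SE; return np.array([d@[np.cos(T),np.sin(T)],d@[-np.sin(T),np.cos(T)]])
def tipcmd(xt,zt,th,dy=0,off=np.array([94,0,-17.])):
    "tip at seat x=xt, height zt above floor, pitch th deg; off = tip from TCP in cassette axes"
    Rc=Rn.from_euler("z",SY,degrees=True)*Rn.from_euler("y",th,degrees=True)
    T=np.radians(SY); t=np.r_[SE+xt*np.array([np.cos(T),np.sin(T)])+dy*np.array([-np.sin(T),np.cos(T)]),14+zt]
    units(t-Rc.apply(off),SY+180,-th)
def tipnow(off=np.array([94,0,-17.])):
    p,R,o=pose(); Rc=R*Rn.from_euler("x",180,degrees=True)*Rn.from_euler("z",180,degrees=True); t=p+Rc.apply(off)
    print("tip seat",seatxy(t).round(1),"z floor",round(t[2]-14,1),"pitch/yaw",Rc.as_euler("ZYX",degrees=True).round(2),"F",o["wrist_force"].round(1),"t",o["time_s"].round(2),"gf",o["grasp_force"].round(1))
E
python3 -c "
from h import *
tipnow(); tipcmd(36,45,10)"
```

```text
Traceback (most recent call last):
  File "h.py", line 39, in tipnow
    print("tip seat",seatxy(t).round(1),"z floor",round(t[2]-14,1),"pitch/yaw",Rc.as_euler("ZYX",degrees=True).round(2),"F",o["wrist_force"].round(1),"t",o["time_s"].round(2),"gf",o["grasp_force"].round(1))
                                                                                                                                                          ^^^^^^^^^^^^^^^^^
AttributeError: 'float' object has no attribute 'round'
```

```bash
sed -i 's/o\["time_s"\].round(2)/round(o["time_s"],2)/; s/o\["grasp_force"\].round(1)/round(o["grasp_force"],1)/' h.py; python3 -c "
from h import *
tipnow(); tipcmd(36,45,10)"
```

```text
tip seat [-15.7   4.3] z floor 106.1 pitch/yaw [ 8.93  0.01 -0.01] F [-0.3 -0.6 -1. ] t 15.55 gf 58.5
t 15.55 pos [518.6  71.5 137.2] x [-0.988 -0.155  0.   ] z [-0. -0. -1.] w 0.122 gf 58.5 F [-0.3 -0.6 -1. ]
turn units [-0.    1.16  0.04] shift units in final frame [-1.58 -0.09  0.87]
```

>>> {"fn": "apply_moves", "kwargs": {
  "plan": [
    [0, 0, 0, 0, 0.4, 0.04, 0],
    [0, 0, 0, 0, 0.4, 0, 0],
    [0, 0, 0, 0, 0.36, 0, 0],
    [-0.3, -0.02, 0.15, 0, 0, 0, 0],
    [-0.35, -0.02, 0.2, 0, 0, 0, 0],
    [-0.35, -0.02, 0.2, 0, 0, 0, 0],
    [-0.35, -0.02, 0.2, 0, 0, 0, 0],
    [-0.23, -0.01, 0.12, 0, 0, 0, 0],
    [0, 0, 0, 0, 0, 0, 0],
    [0, 0, 0, 0, 0, 0, 0]
  ]
}}

```text
time_s: 16.55
ee_pos: [574.5, 77.4, 91.9]
eef_rot: [-0.087, -0.075, 0.993, -0.007]
wrist_force: [-0.4, 0.3, -1.8]
gripper_width: 0.124
grasp_force: 58.5
```

```bash
python3 -c "
from h import *
tipnow(); tipcmd(40,5,10)
s=cam('side');p,R,o=pose()
Rc=R*Rn.from_euler('x',180,degrees=True)*Rn.from_euler('z',180,degrees=True)
def r3(z,x0,x1,y0,y1): return proj(s,p+Rc.apply(np.array([[a,b,z] for a,b in [(x0,y0),(x1,y0),(x1,y1),(x0,y1)]])+[26,0,-11]))
O=outline(s,SE,SY,SEAT)+[r3(6,-50,50,-28,28),r3(36,-45,-5,-6,6),r3(-1,50,68,-22,22)]
b=show(s['color'],O,300,85,100,85,8,[(255,0,0)]*5+[(0,255,0)]*3)[:600]
cv2.imwrite('pics/g5.png',b[:,:,::-1])"
```

```text
tip seat [36.1  1.5] z floor 44.8 pitch/yaw [8.690e+00 1.001e+01 1.000e-02] F [-0.4  0.3 -1.8] t 16.55 gf 58.5
t 16.55 pos [574.5  77.4  91.9] x [-0.973 -0.149  0.174] z [-0.172 -0.026 -0.985] w 0.124 gf 58.5 F [-0.4  0.3 -1.8]
turn units [-0.   -0.    0.01] shift units in final frame [-0.27 -0.03  0.96]
```

View pics/g5.png

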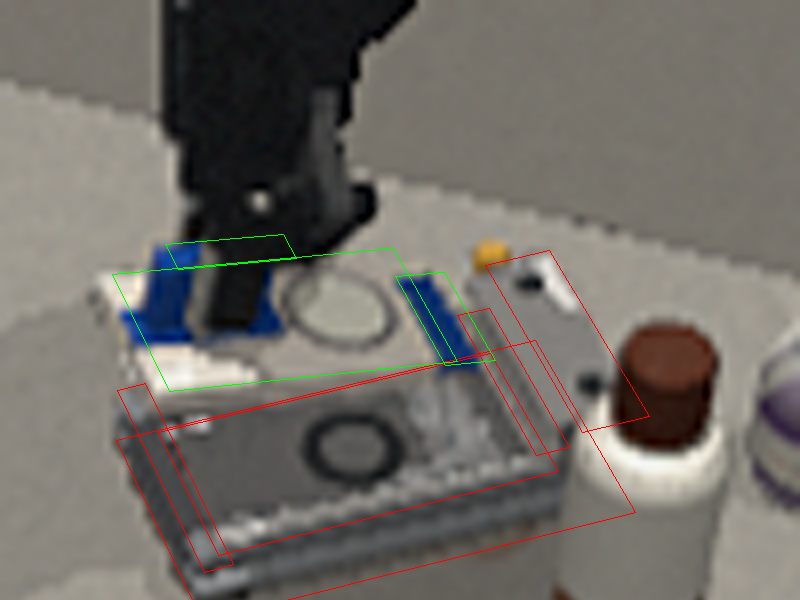

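The cassette sits over the pocket, tilted. Tongue tip and heel are about 2 to 3 mm behind the model, and the base overlay is shifted alike, so I will find the head by touch. Lowering in front of the lip.

>>> {"fn": "apply_moves", "kwargs": {
  "plan": [
    [-0.08, -0.01, 0.25, 0, 0, 0, 0],
    [-0.08, -0.01, 0.25, 0, 0, 0, 0],
    [-0.06, -0.01, 0.25, 0, 0, 0, 0],
    [-0.05, 0, 0.15, 0, 0, 0, 0],
    [0, 0, 0.06, 0, 0, 0, 0],
    [0, 0, 0, 0, 0, 0, 0],
    [0, 0, 0, 0, 0, 0, 0]
  ]
}}

```text
time_s: 17.3
ee_pos: [579.0, 76.7, 52.6]
eef_rot: [-0.086, -0.075, 0.993, -0.007]
wrist_force: [-0.3, -0.2, -2.5]
gripper_width: 0.127
grasp_force: 58.5
```

```bash
python3 -c "
from h import *
tipnow(); tipcmd(41,1.5,10)"
```

```text
tip seat [40.5  0.1] z floor 5.6 pitch/yaw [ 8.67  9.95 -0.  ] F [-0.3 -0.2 -2.5] t 17.3 gf 58.5
t 17.3 pos [579.   76.7  52.6] x [-0.974 -0.148  0.173] z [-0.171 -0.026 -0.985] w 0.127 gf 58.5 F [-0.3 -0.2 -2.5]
turn units [-0.    0.01  0.01] shift units in final frame [-0.03  0.    0.1 ]
```

>>> {"fn": "apply_moves", "kwargs": {
  "plan": [
    [0, 0, 0.1, 0, 0, 0, 0],
    [0, 0, 0, 0, 0, 0, 0],
    [0, 0, 0, 0, 0, 0, 0]
  ]
}}

```text
time_s: 17.6
ee_pos: [578.2, 76.3, 48.4]
eef_rot: [-0.087, -0.075, 0.993, -0.007]
wrist_force: [-0.0, 0.2, -0.9]
gripper_width: 0.125
grasp_force: 58.5
```

>>> {"fn": "apply_moves", "kwargs": {
  "plan": [
    [0, 0, 0.04, 0, 0, 0, 0],
    [0, 0, 0, 0, 0, 0, 0],
    [0, 0, 0, 0, 0, 0, 0]
  ]
}}

```text
time_s: 17.9
ee_pos: [577.9, 76.3, 46.8]
eef_rot: [-0.087, -0.075, 0.993, -0.007]
wrist_force: [-1.0, -0.6, -0.7]
gripper_width: 0.127
grasp_force: 58.5
```

```bash
python3 -c "
from h import *
tipnow()"
```

```text
tip seat [39.3 -0.2] z floor -0.2 pitch/yaw [ 8.66  9.97 -0.01] F [-1.  -0.6 -0.7] t 17.9 gf 58.5
```

>>> {"fn": "apply_moves", "kwargs": {
  "plan": [
    [0, 0, 0.03, 0, 0, 0, 0],
    [0, 0, 0, 0, 0, 0, 0],
    [0, 0, 0, 0, 0, 0, 0]
  ]
}}

```text
time_s: 18.2
ee_pos: [577.7, 76.4, 46.1]
eef_rot: [-0.087, -0.075, 0.993, -0.007]
wrist_force: [-0.2, -0.6, 3.7]
gripper_width: 0.128
grasp_force: 59.2
```

>>> {"fn": "apply_moves", "kwargs": {
  "plan": [
    [0, 0, 0.03, 0, 0, 0, 0],
    [0, 0, 0, 0, 0, 0, 0],
    [0, 0, 0, 0, 0, 0, 0]
  ]
}}

```text
time_s: 18.5
ee_pos: [577.3, 76.3, 45.1]
eef_rot: [-0.087, -0.075, 0.993, -0.007]
wrist_force: [-3.8, -1.2, 6.6]
gripper_width: 0.127
grasp_force: 59.6
```

```bash
python3 -c "
from h import *
tipnow()"
```

```text
tip seat [38.7 -0.1] z floor -1.9 pitch/yaw [ 8.66 10.   -0.04] F [-3.8 -1.2  6.6] t 18.5 gf 59.6
```

Floor contact at about -1 mm of nominal. I raise 1.5 mm and slide the tongue under the lip.

>>> {"fn": "apply_moves", "kwargs": {
  "plan": [
    [0.01, 0, -0.045, 0, 0, 0, 0],
    [0, 0, 0, 0, 0, 0, 0],
    [-0.11, 0, -0.019, 0, 0, 0, 0],
    [-0.11, 0, -0.019, 0, 0, 0, 0],
    [-0.11, 0, -0.019, 0, 0, 0, 0],
    [-0.06, 0, -0.01, 0, 0, 0, 0],
    [0, 0, 0, 0, 0, 0, 0],
    [0, 0, 0, 0, 0, 0, 0]
  ]
}}

```text
time_s: 19.3
ee_pos: [593.0, 78.8, 46.1]
eef_rot: [-0.087, -0.075, 0.993, -0.007]
wrist_force: [0.0, -0.0, -1.3]
gripper_width: 0.125
grasp_force: 58.6
```

```bash
python3 -c "
from h import *
tipnow()"
```

```text
tip seat [54.6 -0. ] z floor -1.0 pitch/yaw [ 8.67  9.98 -0.01] F [ 0.  -0.  -1.3] t 19.3 gf 58.6
```

>>> {"fn": "apply_moves", "kwargs": {
  "plan": [
    [-0.07, 0, -0.012, 0, 0, 0, 0],
    [0, 0, 0, 0, 0, 0, 0],
    [0, 0, 0, 0, 0, 0, 0]
  ]
}}

```text
time_s: 19.6
ee_pos: [595.9, 79.1, 46.2]
eef_rot: [-0.087, -0.075, 0.993, -0.007]
wrist_force: [-0.2, 0.2, -1.1]
gripper_width: 0.128
grasp_force: 58.6
```

>>> {"fn": "apply_moves", "kwargs": {
  "plan": [
    [-0.05, 0, -0.009, 0, 0, 0, 0],
    [0, 0, 0, 0, 0, 0, 0],
    [0, 0, 0, 0, 0, 0, 0]
  ]
}}

```text
time_s: 19.9
ee_pos: [597.9, 79.4, 46.2]
eef_rot: [-0.087, -0.075, 0.993, -0.007]
wrist_force: [0.2, -0.5, -1.4]
gripper_width: 0.128
grasp_force: 58.6
```

>>> {"fn": "apply_moves", "kwargs": {
  "plan": [
    [-0.05, 0, -0.009, 0, 0, 0, 0],
    [0, 0, 0, 0, 0, 0, 0],
    [0, 0, 0, 0, 0, 0, 0]
  ]
}}

```text
time_s: 20.2
ee_pos: [599.9, 79.7, 46.2]
eef_rot: [-0.087, -0.075, 0.993, -0.007]
wrist_force: [-0.4, 0.8, -1.5]
gripper_width: 0.126
grasp_force: 58.6
```

```bash
python3 -c "
from h import *
tipnow()"
```

```text
tip seat [61.6 -0.1] z floor -0.8 pitch/yaw [ 8.66  9.97 -0.01] F [-0.4  0.8 -1.5] t 20.2 gf 58.6
```

>>> {"fn": "apply_moves", "kwargs": {
  "plan": [
    [-0.04, 0, -0.007, 0, 0, 0, 0],
    [0, 0, 0, 0, 0, 0, 0],
    [0, 0, 0, 0, 0, 0, 0]
  ]
}}

```text
time_s: 20.5
ee_pos: [601.4, 79.9, 46.2]
eef_rot: [-0.087, -0.075, 0.993, -0.007]
wrist_force: [-0.2, -0.3, -1.3]
gripper_width: 0.133
grasp_force: 58.6
```

>>> {"fn": "apply_moves", "kwargs": {
  "plan": [
    [-0.04, 0, -0.007, 0, 0, 0, 0],
    [0, 0, 0, 0, 0, 0, 0],
    [0, 0, 0, 0, 0, 0, 0]
  ]
}}

```text
time_s: 20.8
ee_pos: [601.6, 80.0, 46.1]
eef_rot: [-0.088, -0.075, 0.993, -0.007]
wrist_force: [-6.7, -0.3, 1.0]
gripper_width: 0.123
grasp_force: 58.8
```

```bash
python3 -c "
from h import *
tipnow()
s=cam('side')['color'];t=cam('top')['color']
f=lambda i,x,y,w,h,k:cv2.resize(i[y:y+h,x:x+w],None,fx=k,fy=k,interpolation=cv2.INTER_CUBIC)
cv2.imwrite('pics/g6.png',np.hstack([f(s,300,95,80,75,7),f(t,200,110,48,105,5)])[:,:,::-1])"
```

```text
tip seat [63.2 -0.1] z floor -1.2 pitch/yaw [ 8.67 10.17 -0.04] F [-6.7 -0.3  1. ] t 20.8 gf 58.8
```

Head wall touched at nominal 63.2 (true 61), which fixes the x offset. I back off ~1.5 mm and compute the lowering.

>>> {"fn": "apply_moves", "kwargs": {
  "plan": [
    [0.07, 0, 0.012, 0, 0, 0, 0],
    [0, 0, 0, 0, 0, 0, 0],
    [0, 0, 0, 0, 0, 0, 0]
  ]
}}

```text
time_s: 21.2
ee_pos: [600.8, 79.7, 46.3]
eef_rot: [-0.086, -0.075, 0.993, -0.007]
wrist_force: [0.1, -0.1, -1.2]
gripper_width: 0.128
grasp_force: 58.6
```

```bash
python3 -c "
from h import *
O=np.array([91.8,0,-16.1])
tipnow(O); 
for th in (5,0): tipcmd(59.3,0.3,th,0,O)"
```

```text
tip seat [60.5 -0.2] z floor 0.7 pitch/yaw [ 8.65  9.91 -0.01] F [ 0.1 -0.1 -1.2] t 21.2 gf 58.6
t 21.2 pos [600.8  79.7  46.3] x [-0.974 -0.148  0.172] z [-0.17  -0.026 -0.985] w 0.128 gf 58.6 F [ 0.1 -0.1 -1.2]
turn units [-0.   -0.57  0.01] shift units in final frame [0.07 0.01 0.21]
t 21.2 pos [600.8  79.7  46.3] x [-0.974 -0.148  0.172] z [-0.17  -0.026 -0.985] w 0.128 gf 58.6 F [ 0.1 -0.1 -1.2]
turn units [-0.   -1.15  0.01] shift units in final frame [0.13 0.01 0.4 ]
```

View pics/g6.png

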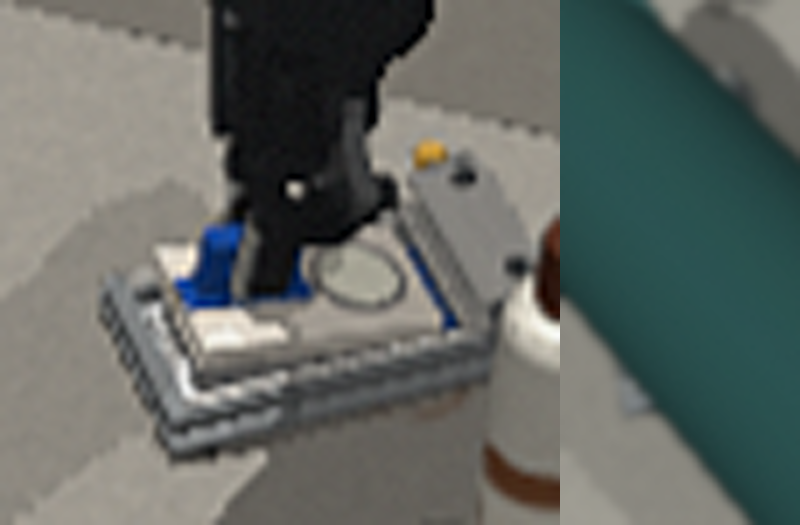

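The tongue is under the lip (thin blue strip by the lip edge) and the heel stands above the sill, inside the pocket outline. Lowering the heel in two stages.

>>> {"fn": "apply_moves", "kwargs": {
  "plan": [
    [0.023, 0.003, 0.07, 0, -0.19, 0, 0],
    [0.023, 0.003, 0.07, 0, -0.19, 0, 0],
    [0.023, 0.003, 0.07, 0, -0.19, 0, 0],
    [0, 0, 0, 0, 0, 0, 0],
    [0, 0, 0, 0, 0, 0, 0]
  ]
}}

```text
time_s: 21.7
ee_pos: [596.7, 79.5, 38.6]
eef_rot: [-0.044, -0.075, 0.996, -0.003]
wrist_force: [-0.2, 0.4, -1.2]
gripper_width: 0.124
grasp_force: 58.6
```

>>> {"fn": "apply_moves", "kwargs": {
  "plan": [
    [0.02, 0, 0.06, 0, -0.19, 0, 0],
    [0.02, 0, 0.05, 0, -0.15, 0, 0],
    [0, 0, 0, 0, 0, 0, 0],
    [0, 0, 0, 0, 0, 0, 0]
  ]
}}

```text
time_s: 22.1
ee_pos: [594.8, 79.2, 34.3]
eef_rot: [-0.019, -0.075, 0.997, -0.002]
wrist_force: [-1.1, 0.2, -1.5]
gripper_width: 0.131
grasp_force: 58.5
```

```bash
python3 -c "
from h import *
O=np.array([91.8,0,-16.1])
tipnow(O); tipcmd(59.3,0.3,0,0,O)"
```

```text
tip seat [58.   0.1] z floor 0.7 pitch/yaw [ 8.64  2.17 -0.01] F [-1.1  0.2 -1.5] t 22.1 gf 58.5
t 22.1 pos [594.8  79.2  34.3] x [-0.988 -0.15   0.038] z [-0.037 -0.006 -0.999] w 0.131 gf 58.5 F [-1.1  0.2 -1.5]
turn units [-0.   -0.25  0.  ] shift units in final frame [-0.02 -0.    0.1 ]
```

>>> {"fn": "apply_moves", "kwargs": {
  "plan": [
    [-0.03, 0, 0.03, 0, -0.12, 0, 0],
    [0, 0, 0.07, 0, -0.13, 0, 0],
    [0, 0, 0, 0, 0, 0, 0],
    [0, 0, 0, 0, 0, 0, 0]
  ]
}}

```text
time_s: 22.5
ee_pos: [596.4, 79.7, 31.2]
eef_rot: [0.001, -0.075, 0.997, -0.0]
wrist_force: [-0.4, -0.2, 5.3]
gripper_width: 0.129
grasp_force: 59.4
```

```bash
python3 -c "
from h import *
O=np.array([91.8,0,-16.1])
tipnow(O)"
```

```text
tip seat [60.4  0.4] z floor 1.3 pitch/yaw [ 8.66 -0.15 -0.03] F [-0.4 -0.2  5.3] t 22.5 gf 59.4
```

>>> {"fn": "apply_moves", "kwargs": {
  "plan": [
    [0, 0, 0.03, 0, 0, 0, 0],
    [0, 0, 0, 0, 0, 0, 0],
    [0, 0, 0, 0, 0, 0, 0]
  ]
}}

```text
time_s: 22.8
ee_pos: [596.6, 79.7, 31.1]
eef_rot: [0.001, -0.075, 0.997, -0.001]
wrist_force: [-2.4, -1.1, 13.8]
gripper_width: 0.129
grasp_force: 60.9
```

```bash
python3 -c "
from h import *
tipnow(np.array([91.8,0,-17.1]))
s=cam('side')
b=show(s['color'],outline(s,SE,SY,SEAT),300,95,85,75,9,[(255,0,0)]*0)
cv2.imwrite('pics/g7.png',b[:600,:,::-1])"
```

```text
tip seat [60.5  0.3] z floor 0.2 pitch/yaw [ 8.65 -0.15 -0.08] F [-2.4 -1.1 13.8] t 22.8 gf 60.9
```

View pics/g7.png

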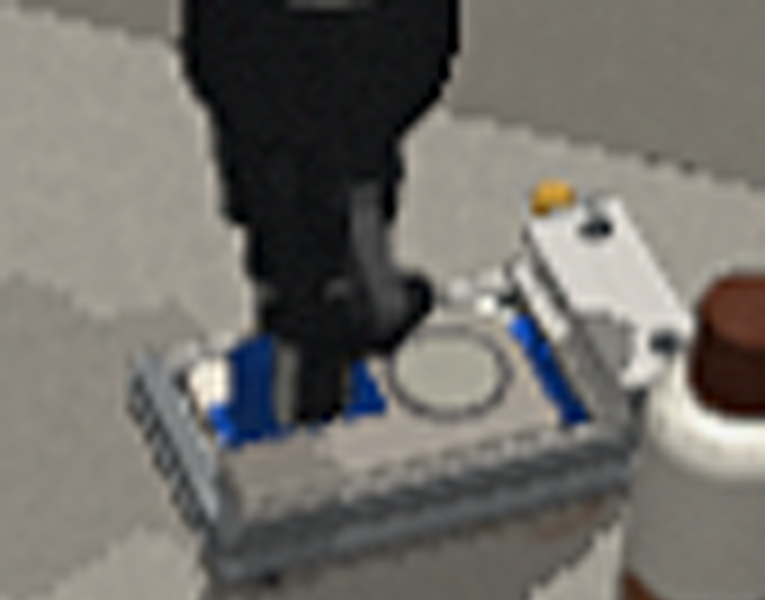

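Flat in the pocket, heel inside the sill, tongue under the lip; height 31.1 = 14 + 17.1 confirms it is on the floor. I release and rise.

>>> {"fn": "apply_moves", "kwargs": {
  "plan": [
    [0, 0, -0.03, 0, 0, 0, 0],
    [0, 0, 0, 0, 0, 0, 20],
    [0, 0, 0, 0, 0, 0, 30],
    [0, 0, 0, 0, 0, 0, 40],
    [0, 0, 0, 0, 0, 0, 40],
    [0, 0, -0.2, 0, 0, 0, 40],
    [0, 0, -0.4, 0, 0, 0, 40],
    [0, 0, -0.6, 0, 0, 0, 40],
    [0, 0, -0.8, 0, 0, 0, 40],
    [0, 0, -0.8, 0, 0, 0, 40],
    [0.5, 0, -0.6, 0, 0, 0, 40],
    [0.7, 0, -0.4, 0, 0, 0, 40],
    [0.7, 0, 0, 0, 0, 0, 40],
    [0, 0, 0, 0, 0, 0, 40],
    [0, 0, 0, 0, 0, 0, 40]
  ]
}}

```text
time_s: 24.35
ee_pos: [520.7, 67.7, 183.3]
eef_rot: [0.001, -0.075, 0.997, -0.001]
wrist_force: [0.6, -0.1, -0.1]
gripper_width: 0.403
grasp_force: 0.0
```

```bash
python3 -c "
from h import *
s=cam('side'); c=s['color']; i0=cv2.imread('pics/side0.png')[:,:,::-1]
b=show(c,[],305,100,80,70,5,[])
d=cv2.resize(c[60:360,200:440],None,fx=1.6,fy=1.6)
o=np.zeros((480,800,3),np.uint8); o[:350,:400]=b; o[:480,400:784]=d
cv2.imwrite('pics/g8.png',o[:,:,::-1])"
```

```text
(no output)
```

View pics/g8.png

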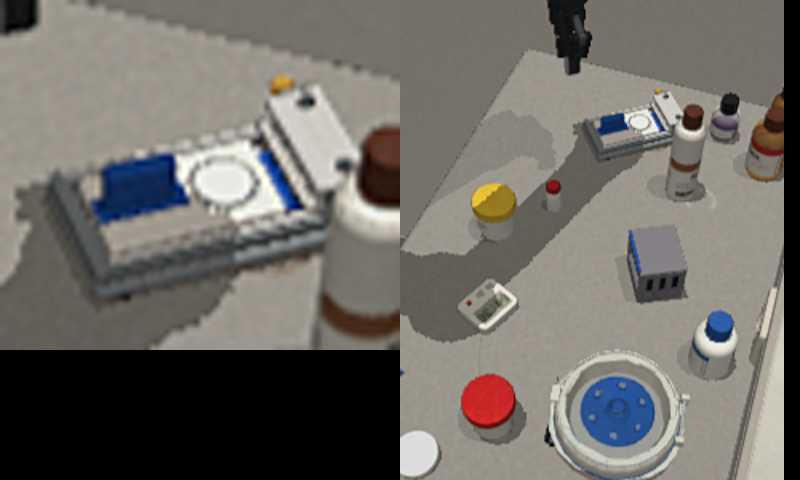

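The cassette lies flat in the pocket, fin up, and the bystanders stand where they were. Handing in.

```bash
python3 -c "
from workcell import robot
print(robot.job_done())"
```

```text
the job is handed in; nothing more can be done
None
```

The cassette was drawn from the dock, laid flat and let go (the bare end dropped a few mm), then re-gripped by its fin and seated flat in the filter base; the last picture shows the bystanders still in place, and I handed the job in after about 24 s of robot time (no verdict was returned).

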